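Close the keeper flaps of the ferrule rack

ROBOT

A 7-joint arm with a two-finger parallel gripper is mounted at the origin on a cart in front of the work surface, level with it; the furniture and walls round the work are solid. World frame = base frame: x ahead of the robot, y to its left, z up, the work surface at z = 0. Lengths are in m, angles in rad, forces in N, time in s.
With the tool pointing down it reaches from about 0.425 to 0.925 m from the base axis. Payload 6.8 kg.
Tool frame: the origin (TCP) lies between the finger pads; the fingertips stand 22 mm ahead of it and the grasp point (between the pads) lies 3 mm ahead of it; z points along the fingers, y is the direction in which the jaws open and shut (so a half turn about z gives the same grasp; the last joint's range is limited). The gripper opens to 85 mm and grips with 20 to 120 N. Pads are 22 mm wide; open, the fingers measure 114 mm over their backs; the gripper's body (76 mm by 85 mm) begins 54 mm behind the grasp point. The pads swing forward as they close: fully open they stand 13 mm farther back than shut.
Start: joints at [-1.259, 0.477, 0.022, 1.555, -0.011, 1.109, -0.083], TCP at [0.275, 0.616, 0.253] pointing down, gripper open.
Joint ranges: [-2.96, 2.96], [-0.34, 2.1], [-1.41, 1.46], [0.24, 2.44], [-1.37, 4.51], [0.17, 1.92], [-2.96, 2.96]. Speed limits (rad/s): [2.39, 2.39, 3.14, 3.14, 3.14, 3.14, 3.14].

INTERFACE

Orientations are given as a unit quaternion [w, x, y, z].
In Python, from station import bot gives the robot as it stands. The module is installed in compiled form; this text tells all that it offers.
- The arm moves only by the tool drive_tool, never from a script. Its argument "series" is one flat list of numbers, 7 for each row, row after row: the opening, from -1 (shut) to 1 (fully open), then the shift along the tool's x, y, z in mm, then the turn, a rotation vector about the tool's x, y, z in rad. In form: [jaw, x, y, z, wx, wy, wz, jaw, x, y, z, wx, wy, wz, ...]. A call has 1 to 12 rows; each row shifts and turns the commanded pose from where the row before left it, along the tool's axes as they then stand; what a row does not reach is not made up. A row lasts 1/8 s, in which the tool goes at most 62.5 mm and 10.7 degrees, less where a joint would pass 70% of its speed; a pose out of reach is approached as far as the arm can. A call with a gripper value outside its range is refused whole. The fingers move at their own pace and stop on an object; "force" is the grip in N (left out, the last holds). Time passes only in rows, so rows that do not move let the fingers close. It gives the time, the measured TCP pose, the force and the opening at its end, in the units of the state.
- bot.get_obs(): the state, without advancing time (a new reading comes with each control period).
- bot.read_camera(name): name is "scene" or "top"; returns a dict with "pixels" (480x640x3 uint8, blue, green, red), "camera_matrix" (3x3 intrinsics, pixels), "rvec" (rotation vector, rad) and "tvec" (3), from world to camera coordinates, as OpenCV has them. Camera axes: x right, y down, z forward; pixel columns grow to the right and rows downward; lengths in m; the calibration is good to about 2 mm. A picture is of the moment at which its call begins. There is no depth.
- bot.hand_in(): hands the job in, once; it reports no verdict.
The state is a dict: "t": time; "q": joint angles; "joint_vel": joint speeds; "joint_torque": joint torques, N m; "eef_pos": TCP position; "tool_rot": TCP orientation; "contact_force": force on the tool from outside, world axes, zero at the start; "torque": the same for the moment, N m; "gripper_width": opening from 0.0 (shut) to 1.0 (fully open).
Only numpy, scipy, OpenCV 4.12 (cv2) and the standard library are available. Lean on these libraries where they do the work, as an engineer would, in place of code of your own. Each camera call takes 0.05 s, during which the arm holds its last target. There are 200 camera calls.

TASK

The five keeper flaps of the curved ferrule rack stand open. Starting at the end with the bolted lug, run the fingertips slowly and gently along the curved row so that the flaps fold down flat over their pockets one after the other, first to last, without skipping any. Pick nothing up, leave the ferrules in their pockets and do not disturb the loose parts beside the rack.

Things in the scene. Friction and masses are not known exactly. Their poses are not given: they have to be found in the camera images.
- rack: curved dark steel ferrule rack bolted to the bench, top 66 mm high (36 mm block, 46 mm deep across the row, on a 30 mm plinth): five pockets on an arc of radius 150 mm, 36 mm (0.24 rad) apart. Origin: underside below pocket 3 (the middle). z up, x across the row, out of the arc; arc centre at x = -150 mm, y = 0. Pocket k lies at (k-3) x 0.24 rad about it, from x towards y. A loose ferrule in each, 2 mm below the block's top
- lug (a point): top of the low bolted lug that marks the starting end, next to pocket 1: this point is 10 mm above the bench, 33 mm along the row before the centre of pocket 1. The lug is 36 mm wide, 36 mm long along the row; its bolt head rises to 19 mm
- flap_1 (a joint): angle (rad) of flap 1, a 30 g steel plate 26 mm wide, 31 mm long, 3 mm thick. 0 = leaning 10 degrees past upright towards the lug, on its stop; 0.17 = upright; 1.745 = folded flat along the row, away from the lug, over pocket 1. Stands by itself near upright; tipped about 45 degrees it falls flat by its own weight. No spring; it folds no other way
- hinge_1 (a point): middle of flap 1's hinge line, 69 mm above the bench (3 mm above the block's top), 16.5 mm before the centre of pocket 1 on the lug's side; the hinge line lies across the row. A flat flap's top is 2 to 4 mm above this point. Axes as the rack's
- flap_2 (a joint): angle (rad) of flap 2, a 30 g steel plate 26 mm wide, 31 mm long, 3 mm thick. 0 = leaning 10 degrees past upright towards the lug, on its stop; 0.17 = upright; 1.745 = folded flat along the row, away from the lug, over pocket 2. Stands by itself near upright; tipped about 45 degrees it falls flat by its own weight. No spring; it folds no other way
- hinge_2 (a point): middle of flap 2's hinge line, 69 mm above the bench (3 mm above the block's top), 16.5 mm before the centre of pocket 2 on the lug's side; the hinge line lies across the row. A flat flap's top is 2 to 4 mm above this point. Axes as the rack's
- flap_3 (a joint): angle (rad) of flap 3, a 30 g steel plate 26 mm wide, 31 mm long, 3 mm thick. 0 = leaning 10 degrees past upright towards the lug, on its stop; 0.17 = upright; 1.745 = folded flat along the row, away from the lug, over pocket 3. Stands by itself near upright; tipped about 45 degrees it falls flat by its own weight. No spring; it folds no other way
- hinge_3 (a point): middle of flap 3's hinge line, 69 mm above the bench (3 mm above the block's top), 16.5 mm before the centre of pocket 3 on the lug's side; the hinge line lies across the row. A flat flap's top is 2 to 4 mm above this point. Axes as the rack's
- flap_4 (a joint): angle (rad) of flap 4, a 30 g steel plate 26 mm wide, 31 mm long, 3 mm thick. 0 = leaning 10 degrees past upright towards the lug, on its stop; 0.17 = upright; 1.745 = folded flat along the row, away from the lug, over pocket 4. Stands by itself near upright; tipped about 45 degrees it falls flat by its own weight. No spring; it folds no other way
- hinge_4 (a point): middle of flap 4's hinge line, 69 mm above the bench (3 mm above the block's top), 16.5 mm before the centre of pocket 4 on the lug's side; the hinge line lies across the row. A flat flap's top is 2 to 4 mm above this point. Axes as the rack's
- flap_5 (a joint): angle (rad) of flap 5, a 30 g steel plate 26 mm wide, 31 mm long, 3 mm thick. 0 = leaning 10 degrees past upright towards the lug, on its stop; 0.17 = upright; 1.745 = folded flat along the row, away from the lug, over pocket 5. Stands by itself near upright; tipped about 45 degrees it falls flat by its own weight. No spring; it folds no other way
- hinge_5 (a point): middle of flap 5's hinge line, 69 mm above the bench (3 mm above the block's top), 16.5 mm before the centre of pocket 5 on the lug's side; the hinge line lies across the row. A flat flap's top is 2 to 4 mm above this point. Axes as the rack's
- ferrule_in_1: loose steel ferrule (short tube, 27 mm across, 28 mm high) standing in pocket 1; origin at its underside, 36 mm above the bench
- ferrule_in_2: loose steel ferrule (short tube, 27 mm across, 28 mm high) standing in pocket 2; origin at its underside, 36 mm above the bench
- ferrule_in_3: loose steel ferrule (short tube, 27 mm across, 28 mm high) standing in pocket 3; origin at its underside, 36 mm above the bench
- ferrule_in_4: loose steel ferrule (short tube, 27 mm across, 28 mm high) standing in pocket 4; origin at its underside, 36 mm above the bench
- ferrule_in_5: loose steel ferrule (short tube, 27 mm across, 28 mm high) standing in pocket 5; origin at its underside, 36 mm above the bench
- adapter: loose brass hose adapter, upright, 31x27x46 mm, outside the arc; a bystander; origin at its underside
- tape_roll: loose white tape roll, flat, 55 mm across, 13 mm high, outside the arc; a bystander; origin at its underside
- elbow: loose steel pipe elbow, 28x57x45 mm, outside the arc; a bystander; origin at its underside
- brass_nut: loose brass hexagon nut, 35x30x16 mm, outside the arc; a bystander; origin at its underside
Mind the look-alikes: they are no part of the job. Leave any green look-alike of the ferrule_in_5 alone.

How it is judged:
On the way, in this order (a step that is already met when the one before it is completed fails the run):
1. flap 1 is folded down flat first (value of joint flap_1 above 1.6 rad), for 0.02 s.
2. flap 2 is folded down flat, after the one before (value of joint flap_2 above 1.6 rad), for 0.02 s.
3. flap 3 is folded down flat, after the one before (value of joint flap_3 above 1.6 rad), for 0.02 s.
4. flap 4 is folded down flat, after the one before (value of joint flap_4 above 1.6 rad), for 0.02 s.
5. flap 5 is folded down flat, after the one before (value of joint flap_5 above 1.6 rad), for 0.02 s.
At the end, for the whole second after the job is handed in: all five flaps lie flat (joint above 1.6 rad of 1.745), having been closed in order from the lug end; every ferrule is in its pocket (within 21 mm, seen from above, of its hinge point and less than 6 mm above its seat) (value of joint each of flap_1, flap_2, flap_3, flap_4, flap_5 above 1.6 rad and horizontal distance between ferrule_in_1 and hinge_1 below 0.021 m and horizontal distance between ferrule_in_2 and hinge_2 below 0.021 m and horizontal distance between ferrule_in_3 and hinge_3 below 0.021 m and horizontal distance between ferrule_in_4 and hinge_4 below 0.021 m and horizontal distance between ferrule_in_5 and hinge_5 below 0.021 m and height (world z) of each of ferrule_in_1, ferrule_in_2, ferrule_in_3, ferrule_in_4, ferrule_in_5 below 0.042 m); the robot touches nothing.
It fails at once if the robot presses on the rack or its flaps with more than 20 N (contact force between the arm and rack above 20 N).
It fails at once if the fingers press on the rack or its flaps with more than 20 N (contact force between the fingers and rack above 20 N).
It fails at once if a ferrule is lifted 15 mm or more in its pocket (height (world z) of any of ferrule_in_1, ferrule_in_2, ferrule_in_3, ferrule_in_4, ferrule_in_5 above 0.051 m).
It fails at once if a loose part beside the rack is moved more than 15 mm (distance of any of adapter, tape_roll, elbow, brass_nut from where it was at the start of the episode above 0.015 m).
It also fails if it takes over 45 s, if anything falls off the work surface, if the arm or the gripper's body presses on something with over 40 N, if the wrist force passes 120 N, or if a joint passes its speed limit or range.

## Working session

There is one attempt and no reset: what is moved stays moved. The work goes in short steps, Python scripts to look and compute and a tool call to move; the robot and the scene stay as the last step left them, time stands still between calls to the robot, and variables do not carry over. Pictures are saved under pics/ and viewed, about 8 in all and at most 12, crops included, and the job is handed in when it is done.

Besides the shell and the picture viewer there is one more tool, called after "Call:" in YAML: its name, and indented under it one key for each argument. drive_tool: Moves the arm, as the interface text tells. Its arguments: {"type":"object","properties":{"series":{"type":"array"},"force":{"type":"number"}},"required":["series"]}

```bash
mkdir -p pics; python3 - <<'E'
from station import bot
import cv2,numpy as np,pickle
o=bot.get_obs();print({k:np.round(v,4).tolist() for k,v in o.items()})
for n in("scene","top"):
    c=bot.read_camera(n);cv2.imwrite(f"pics/{n}0.png",c["pixels"]);pickle.dump(c,open(f"{n}0.pkl","wb"))
    R=cv2.Rodrigues(np.array(c["rvec"]))[0];print(n,-R.T@np.ravel(c["tvec"]),c["camera_matrix"])
E
```

```text
{'t': 0.0, 'q': [-1.2591, 0.4778, 0.0223, 1.5565, -0.0115, 1.1093, -0.0831], 'joint_vel': [-0.0013, -0.0003, -0.0004, 0.0001, -0.0006, 0.0011, 0.0012], 'joint_torque': [0.0003, -59.6458, 1.6077, -28.1198, 0.0124, 0.0091, 0.0], 'eef_pos': [0.2749, 0.6159, 0.2523], 'tool_rot': [-0.0001, 0.2084, 0.9781, -0.0009], 'contact_force': [-0.1902, 0.514, -0.3152], 'torque': [-0.0208, -0.0247, 0.0187], 'gripper_width': 1.0029}
scene [0.23125511 0.86034625 0.72887369] [[613.67649691   0.         319.75961676]
 [  0.         613.67649691 246.9146893 ]
 [  0.           0.           1.        ]]
top [0.44765872 0.34098357 0.92426453] [[600.37032704   0.         316.73568324]
 [  0.         600.37032704 233.1632635 ]
 [  0.           0.           1.        ]]
```

View pics/top0.png

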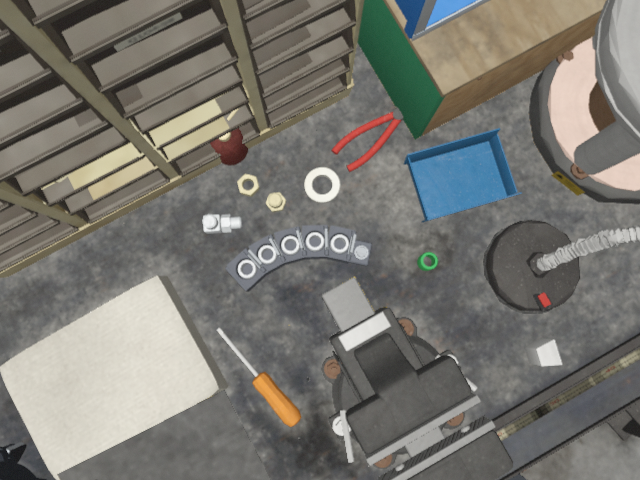

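View pics/scene0.png

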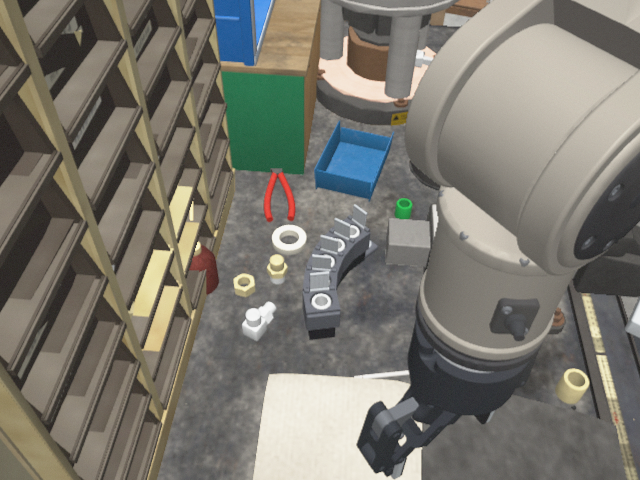

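The top view shows the rack's pockets at about (340,243), (315,240), (290,244), (267,254) and (246,268). The lug is at (362,252), so pocket 1 is on the right. The bystanders lie above the arc, and the green ring at (429,261) is a look-alike. Next I'll enlarge the crop and fit the rack pose.

```bash
cat > h.py <<'E'
import cv2,numpy as np,pickle
from scipy.optimize import least_squares
def proj(c,P): return cv2.projectPoints(np.asarray(P,float).reshape(-1,3),np.array(c["rvec"],float),np.array(c["tvec"],float),c["camera_matrix"],None)[0][:,0]
def local(a,r,z): return [-.15+r*np.cos(a),r*np.sin(a),z]
def world(p,L):
    x,y,t=p;L=np.atleast_2d(L);c,s=np.cos(t),np.sin(t)
    return np.c_[x+c*L[:,0]-s*L[:,1],y+s*L[:,0]+c*L[:,1],L[:,2]]
ALL=[local((k-3)*.24,.15,.064) for k in range(1,6)]+[local(-.48-.033/.15,.15,.019)]
E
python3 - <<'E'
from h import *
c=pickle.load(open("top0.pkl","rb"))
uv=np.array([[340,243],[315,240],[290,244],[267,254],[246,268],[362,252]],float)
# initial guess by scanning
best=None
for t in np.arange(0,6.28,.5):
    r=least_squares(lambda p:(proj(c,world(p,ALL))-uv).ravel(),[.45,.35,t])
    if best is None or r.cost<best.cost:best=r
print(best.x,best.cost);print((proj(c,world(best.x,ALL))-uv).round(1).tolist())
np.save("pose.npy",best.x)
im=c["pixels"].copy()[200:300,210:390];im=cv2.resize(im,None,fx=4,fy=4,interpolation=cv2.INTER_CUBIC)
def d(P,col):
    for u in proj(c,P):
        cv2.circle(im,tuple(int(v) for v in ((u-[210,200])*4+2)),3,col,-1)
d(world(best.x,ALL),(0,0,255))
for k in range(1,6):
    a=(k-3)*.24-.0165/.15
    d(world(best.x,[local(a,.137,.069),local(a,.163,.069)]),(0,255,0))
for a in(-.6,.6):d(world(best.x,[local(a,.127,.066),local(a,.173,.066)]),(255,255,0))
cv2.imwrite("pics/crop1.png",im)
s=pickle.load(open("scene0.pkl","rb"))
im=cv2.resize(s["pixels"][180:350,220:400],None,fx=3.5,fy=3.5,interpolation=cv2.INTER_CUBIC)
def d2(P,col):
    for u in proj(s,P):cv2.circle(im,tuple(int(v) for v in ((u-[220,180])*3.5+2)),3,col,-1)
d2(world(best.x,ALL),(0,0,255))
for k in range(1,6):
    a=(k-3)*.24-.0165/.15
    d2(world(best.x,[local(a,.137,.069),local(a,.163,.069)]),(0,255,0))
cv2.imwrite("pics/crop2.png",im)
print(proj(c,[[0,0,0],[.5,.3,0],[.275,.616,.25]]))
E
```

```text
[0.54470312 0.3768765  0.29135877] 4.73727730345303
[[0.0, -0.6], [0.2, 0.3], [0.6, 0.0], [0.5, -0.5], [1.1, 0.3], [-2.6, 0.6]]
[[546.76088503 632.57082761]
 [341.50875005 278.53745174]
 [ 55.39560469 469.60627249]]
```

View pics/crop1.png

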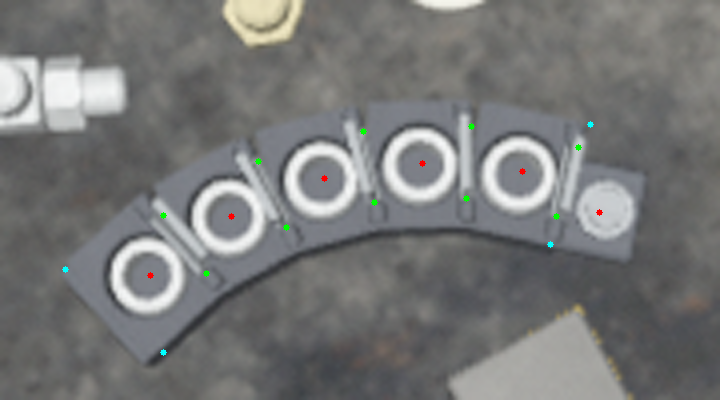

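View pics/crop2.png

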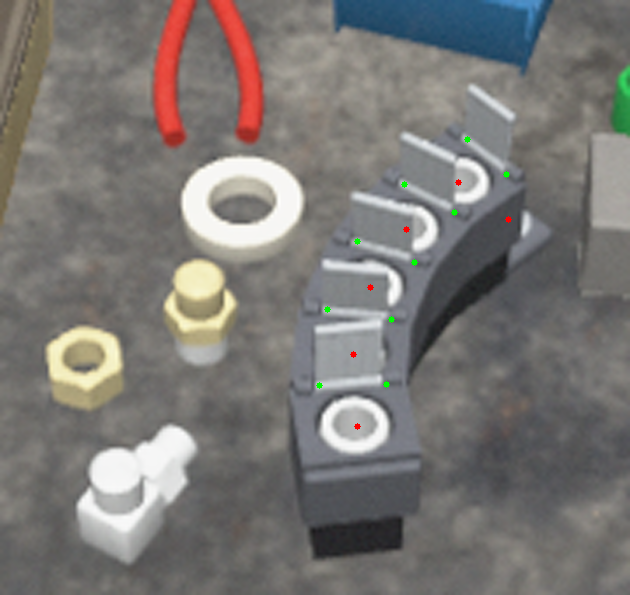

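The fit is good in both views. A fixed machine with a gray block stands inside the arc, around top pixel (390,370). I'll refit the rack on the pocket centres from both views, triangulate the obstacle and write a row planner.

```bash
cat >> h.py <<'E'
from scipy.spatial.transform import Rotation as Ro
def arc(s,h,p=None):
    "s: mm along row from pocket 3 centre; returns world pos at height h and tangent heading"
    p=np.load("pose.npy") if p is None else p
    a=s/150; return world(p,[local(a,.15,h)])[0],p[2]+a+np.pi/2
def rows(o,way,tip):
    "tool-frame rows to go from obs pose through waypoints (pos of fingertip, heading)"
    q=np.array(o["tool_rot"]);R=Ro.from_quat(q[[1,2,3,0]]).as_matrix();p=np.array(o["eef_pos"]);out=[]
    for P,h in way:
        T=np.array(P)+[0,0,tip]
        y=np.array([np.cos(h),np.sin(h),0]);z=np.array([0,0,-1.]);Rn=np.c_[np.cross(y,z),y,z]
        d=R.T@(T-p)*1000; w=Ro.from_matrix(R.T@Rn).as_rotvec()
        out.append(np.r_[d,w]);print(np.round(d,1),np.round(w,3),"->",T.round(3));R,p=Rn,T
    return out
E
python3 - <<'E'
from h import *
from station import bot
c=pickle.load(open("top0.pkl","rb"));s=pickle.load(open("scene0.pkl","rb"))
uv=np.array([[518,174],[420,164],[320,179],[228,217],[146,275],[606,210]])/4+[209.6,199.6]
us=np.array([[487,180],[357,426]])/3.5+[219.6,179.6]   # scene: ferrules 1 and 5 (ferrule 1 partly hidden)
f=lambda p:np.r_[(proj(c,world(p[:3],ALL))-uv)[:5].ravel(),.3*(proj(c,world(p[:3],ALL))-uv)[5]]
r=least_squares(f,np.load("pose.npy"));print(r.x,f(r.x).round(1));np.save("pose.npy",r.x)
print("scene f5 resid",proj(s,world(r.x,ALL))[4]-us[1])
def tri(a,b):
    return least_squares(lambda X:np.r_[proj(c,[X])[0]-a,proj(s,[X])[0]-b],[.45,.35,.05])
for a,b in[((354.5,277),(388,222))]:
    t=tri(a,b);print("block",t.x,t.cost)
for k in (-105,-72,0,72,110): print(k,arc(k,.08))
rows(bot.get_obs(),[(arc(72,.25)[0],arc(0,0)[1]-.35),(arc(-110,.2)[0],arc(-110,0)[1])],.022)
E
```

```text
[0.54420325 0.37804582 0.28718538] [ 0.1 -0.1 -0.2  0.1  0.2 -0.   0.  -0.1  0.1  0.1 -0.7  0.3]
scene f5 resid [-0.55211424  0.63948262]
block [0.49740985 0.28684322 0.09931229] 0.23343234887942824
-105 (array([0.5377458 , 0.27537935, 0.08      ]), np.float64(1.1579817075180867))
-72 (array([0.54756682, 0.3068144 , 0.08      ]), np.float64(1.3779817075180867))
0 (array([0.54420325, 0.37804582, 0.08      ]), np.float64(1.8579817075180867))
72 (array([0.50832658, 0.43967449, 0.08      ]), np.float64(2.337981707518087))
110 (array([0.47878509, 0.46341462, 0.08      ]), np.float64(2.59131504085142))
[-284.9  -65.9  -19.4] [-0.002 -0.    -0.357] -> [0.508 0.44  0.272]
[ -37.9 -166.8   50. ] [0.    0.    0.383] -> [0.536 0.271 0.222]
```

Call:
drive_tool:
  series: [-1, -20, -5, -10, 0, 0, 0, -1, -30, -7, -10, 0, 0, 0, -1, -30, -7, -10, 0, 0, 0, -1, -30, -7, -10, 0, 0, 0, -1, -30, -7, 0, 0, 0, 0, -1, -20, -5, 0, 0, 0, 0]
  force: 20

```text
t: 0.85
eef_pos: [0.4085, 0.5141, 0.294]
tool_rot: [0.001, 0.21, 0.978, 0.0]
contact_force: [-0.6, 0.3, 0.1]
gripper_width: 0.001
```

```bash
python3 - <<'E'
from station import bot
import cv2,numpy as np,pickle
o=bot.get_obs();print({k:np.round(v,4).tolist() for k,v in o.items()})
ims=[]
for n in("scene","top"):
    c=bot.read_camera(n);pickle.dump(c,open(f"{n}1.pkl","wb"));ims.append(c["pixels"])
cv2.imwrite("pics/both1.png",cv2.resize(np.vstack(ims),(400*1,600)) if 0 else np.hstack([cv2.resize(i,(400,300)) for i in ims]))
E
```

```text
{'t': 0.85, 'q': [-1.0448, 0.414, 0.0691, 1.5599, -0.029, 1.1681, 0.1777], 'joint_vel': [0.1992, 0.0052, 0.0249, 0.0093, -0.0305, -0.0053, 0.2608], 'joint_torque': [-1.1854, -56.646, 1.9944, -29.0089, 0.0753, 0.0216, -0.2631], 'eef_pos': [0.4085, 0.5141, 0.294], 'tool_rot': [0.0006, 0.2099, 0.9777, 0.0001], 'contact_force': [-0.6388, 0.3388, 0.0653], 'torque': [-0.0217, -0.0207, 0.019], 'gripper_width': 0.0009}
```

View pics/both1.png

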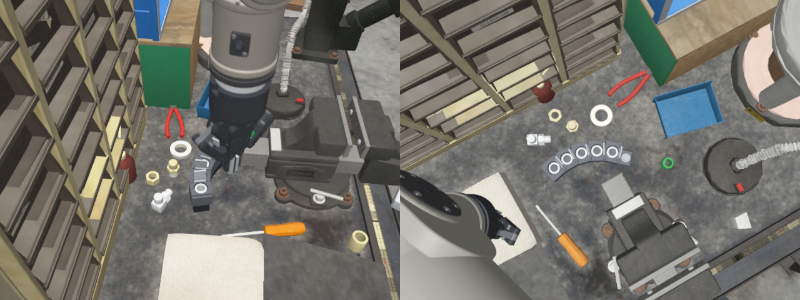

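The obstacle is a bench vise. The gray block at its front has its top at 0.10 m, and the body behind it is taller. I'll check the vise height and plan the next leg.

```bash
python3 - <<'E'
from h import *
from station import bot
c=pickle.load(open("top1.pkl","rb"));s=pickle.load(open("scene1.pkl","rb"))
A=cv2.resize(c["pixels"][260:460,310:510],(400,400));B=cv2.resize(s["pixels"][120:320,380:580],(400,400))
cv2.imwrite("pics/vise.png",np.hstack([A,B]))
E
```

```text
(no output)
```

View pics/vise.png

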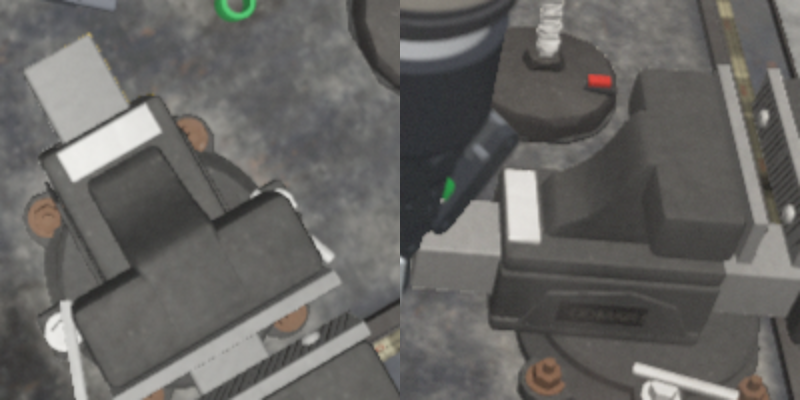

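```bash
python3 - <<'E'
from h import *
from station import bot
c=pickle.load(open("top1.pkl","rb"));s=pickle.load(open("scene1.pkl","rb"))
for a,b in[((145,105),(105,170)),((70,182),(140,240)),((272,195),(245,75)),((75,320),(258,172))]:
    a=np.array(a)/2+[310,260];b=np.array(b)/2+[380,120]
    r=least_squares(lambda X:np.r_[proj(c,[X])[0]-a,proj(s,[X])[0]-b],[.45,.3,.05]);print(r.x.round(3),r.cost.round(2))
# sweep: wp
o=bot.get_obs()
rows(o,[(arc(72,.272)[0],arc(-110,0)[1]),(arc(-20,.24)[0],arc(-110,0)[1]),(arc(-118,.2)[0],arc(-110,0)[1])],.022)
E
```

```text
[0.45  0.252 0.133] 0.19
[0.399 0.3   0.136] 0.0
[0.395 0.183 0.201] 4.55
[0.334 0.303 0.237] 21.47
[-121.   -26.4   -0.2] [-0.     0.002  0.021] -> [0.508 0.44  0.294]
[-71.3 -55.8  32. ] [0. 0. 0.] -> [0.549 0.359 0.262]
[-26.  -92.7  40. ] [0. 0. 0.] -> [0.532 0.264 0.222]
```

Call:
drive_tool:
  series: [-1, -30, -7, 0, 0, 0, 0, -1, -30, -7, 0, 0, 0, 0, -1, -30, -7, 0, 0, 0, 0, -1, -29, -6, 0, 0, 0, 0, -1, -24, -18, 10, 0, 0, 0, -1, -24, -18, 10, 0, 0, 0, -1, -24, -18, 10, 0, 0, 0, -1, -7, -24, 10, 0, 0, 0, -1, -7, -24, 10, 0, 0, 0, -1, -7, -24, 10, 0, 0, 0, -1, -6, -24, 10, 0, 0, 0, -1, 0, 0, 0, 0, 0, 0]

```text
t: 2.45
eef_pos: [0.5317, 0.2648, 0.2226]
tool_rot: [-0.001, 0.209, 0.978, -0.001]
contact_force: [0.8, 0.4, -0.4]
gripper_width: -0.002
```

```bash
python3 - <<'E'
from h import *
from station import bot
o=bot.get_obs();print(np.round(o["eef_pos"],4),np.round(o["q"],2),np.round(o["contact_force"],1))
rows(o,[(arc(-122,.15)[0],arc(-110,0)[1]),(arc(-122,.095)[0],arc(-110,0)[1])],.022)
E
```

```text
[0.5317 0.2648 0.2226] [-0.67  0.38  0.13  1.79 -0.06  0.98  0.64] [ 0.8  0.4 -0.4]
[-0.4 -4.8 50.6] [-0.002 -0.001  0.025] -> [0.53  0.26  0.172]
[ 0.  0. 55.] [0. 0. 0.] -> [0.53  0.26  0.117]
```

Call:
drive_tool:
  series: [-1, 0, -5, 20, 0, 0, 0.02, -1, 0, 0, 22, 0, 0, 0, -1, 0, 0, 22, 0, 0, 0, -1, 0, 0, 22, 0, 0, 0, -1, 0, 0, 20, 0, 0, 0, -1, 0, 0, 0, 0, 0, 0]

```text
t: 3.2
eef_pos: [0.5295, 0.2631, 0.1162]
tool_rot: [-0.001, 0.217, 0.976, -0.0]
contact_force: [-0.2, 0.3, 0.5]
gripper_width: -0.003
```

```bash
python3 - <<'E'
from h import *
from station import bot
o=bot.get_obs();print(np.round(o["eef_pos"],4),np.round(o["contact_force"],1))
P=np.array(o["eef_pos"])
ims=[]
for n,(x,y,w,h) in(("scene",(270,90,200,300)),("top",(260,170,200,150))):
    c=bot.read_camera(n);im=c["pixels"].copy();f=2 if n=="scene" else 2
    cr=cv2.resize(im[y:y+h,x:x+w],None,fx=f,fy=f,interpolation=cv2.INTER_CUBIC)
    for d,col in((.022,(0,0,255)),(.035,(0,255,255))):
        u=proj(c,[P-[0,0,d]])[0];cv2.circle(cr,tuple(int(v) for v in (u-[x,y])*f),2,col,-1)
    if n=="top": cr=np.vstack([cr,np.zeros((300,400,3),np.uint8)])
    ims.append(cr)
cv2.imwrite("pics/near.png",np.hstack(ims))
E
```

```text
[0.5295 0.2631 0.1162] [-0.2  0.3  0.5]
```

View pics/near.png

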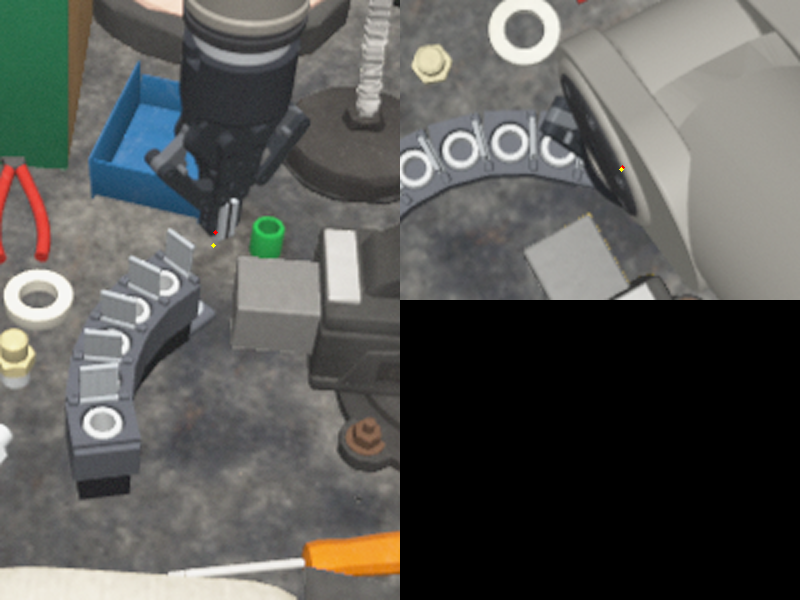

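The tip model checks out: shut fingertips are 22 mm below the TCP, and flap 1 is untouched. Next I'll lower to a tip height of 0.081 m and follow the arc.

```bash
python3 - <<'E'
from h import *
from station import bot
o=bot.get_obs()
rows(o,[(arc(-119,.081)[0],arc(-115,0)[1])]+[(arc(s,.081)[0],arc(s,0)[1]) for s in (-115,-111,-107)],.022)
E
```

```text
[-0.7  0.2 14.9] [0.001 0.    0.041] -> [0.532 0.263 0.103]
[-0.1  4.   0. ] [0. 0. 0.] -> [0.533 0.266 0.103]
[0.1 4.  0. ] [ 0.     0.    -0.027] -> [0.535 0.27  0.103]
[0.1 4.  0. ] [ 0.     0.    -0.027] -> [0.537 0.274 0.103]
```

Call:
drive_tool:
  series: [-1, 0, 0, 7, 0, 0, 0.02, -1, 0, 0, 7, 0, 0, 0.02, -1, 0, 4, 0, 0, 0, 0, -1, 0.1, 4, 0, 0, 0, -0.027, -1, 0.1, 4, 0, 0, 0, -0.027, -1, 0.1, 4, 0, 0, 0, -0.027, -1, 0.1, 4, 0, 0, 0, -0.027, -1, 0.1, 4, 0, 0, 0, -0.027, -1, 0.1, 4, 0, 0, 0, -0.027, -1, 0.1, 4, 0, 0, 0, -0.027, -1, 0.1, 4, 0, 0, 0, -0.027, -1, 0.1, 4, 0, 0, 0, -0.027]

```text
t: 4.8
eef_pos: [0.5447, 0.299, 0.1033]
tool_rot: [-0.0, 0.117, 0.993, 0.0]
contact_force: [0.4, -0.1, -1.4]
gripper_width: 0.001
```

```bash
cat > chk.py <<'E'
from h import *
from station import bot
import sys
o=bot.get_obs();print(o["t"],np.round(o["eef_pos"],4),np.round(o["contact_force"],1))
p=np.load("pose.npy");P=np.array(o["eef_pos"]);cs,sn=np.cos(p[2]),np.sin(p[2]);d=P[:2]-p[:2]
l=np.array([cs*d[0]+sn*d[1]+.15,-sn*d[0]+cs*d[1]]);s=np.arctan2(l[1],l[0])*150
print("s",s,"r",np.hypot(*l)*1000,"tip",P[2]-.022)
rows(o,[(arc(s+4*k,.081)[0],arc(s+4*k,0)[1]) for k in(1,2)],.022)
if len(sys.argv)>1:
    c=bot.read_camera("scene");cv2.imwrite(f"pics/{sys.argv[1]}.png",cv2.resize(c["pixels"][150:350,250:450],(600,600),interpolation=cv2.INTER_CUBIC))
E
python3 chk.py f1
```

```text
4.8 [0.5447 0.299  0.1033] [ 0.4 -0.1 -1.4]
s -80.23925273986673 r 148.94063058793787 tip 0.0812956910565617
[-1.1  4.   0.3] [ 0.    -0.    -0.014] -> [0.547 0.303 0.103]
[0.1 4.  0. ] [ 0.     0.    -0.027] -> [0.548 0.307 0.103]
```

View pics/f1.png

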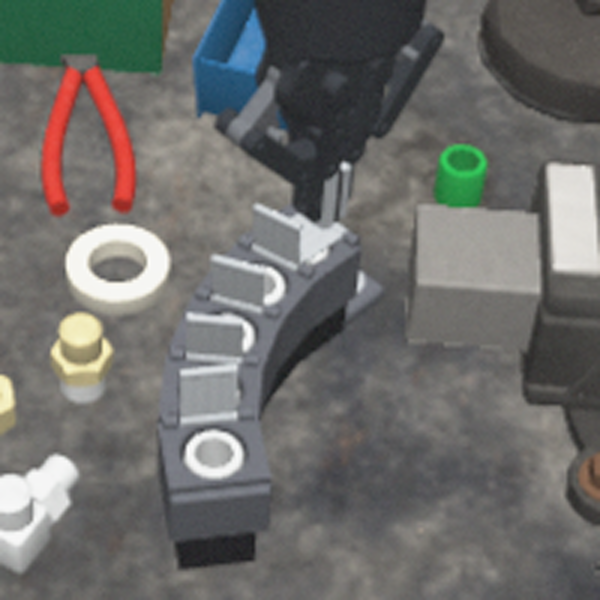

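Flap 1 has folded down ahead of the fingers, at about (320,245). Flaps 2–5 still stand. I'll advance a little and confirm flap 1 is fully flat before flap 2 goes.

Call:
drive_tool:
  series: [-1, -0.5, 4, 0, 0, 0, -0.02, -1, -0.3, 3, 0, 0, 0, -0.02, -1, 0, 0, 0, 0, 0, 0]

```text
t: 5.22
eef_pos: [0.5471, 0.3058, 0.1033]
tool_rot: [0.0, 0.098, 0.995, 0.0]
contact_force: [0.6, 0.0, 0.4]
gripper_width: 0.0
```

```bash
python3 chk.py f1b
```

```text
5.225 [0.5471 0.3058 0.1033] [0.6 0.  0.4]
s -73.13990160345871 r 149.71889346646088 tip 0.08130211005856636
[-0.2  4.   0.3] [ 0.    -0.    -0.022] -> [0.548 0.31  0.103]
[0.1 4.  0. ] [ 0.     0.    -0.027] -> [0.549 0.314 0.103]
```

View pics/f1b.png

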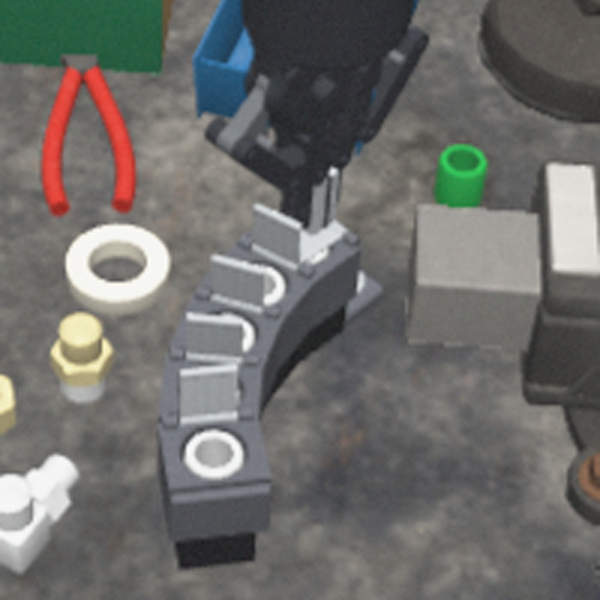

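Flap 1 lies flat at about (325,240). The fingers are close to flap 2, so I'll continue one pitch at a time.

Call:
drive_tool:
  series: [-1, 0, 4, 0, 0, 0, -0.024, -1, 0.1, 4, 0, 0, 0, -0.027, -1, 0.1, 4, 0, 0, 0, -0.027, -1, 0.1, 4, 0, 0, 0, -0.027, -1, 0.1, 4, 0, 0, 0, -0.027, -1, 0.1, 4, 0, 0, 0, -0.027, -1, 0.1, 4, 0, 0, 0, -0.027, -1, 0.1, 4, 0, 0, 0, -0.027, -1, 0.1, 4, 0, 0, 0, -0.027, -1, 0, 0, 0, 0, 0, 0]

```text
t: 6.52
eef_pos: [0.5494, 0.3417, 0.1033]
tool_rot: [-0.0, -0.022, 1.0, 0.0]
contact_force: [0.6, 0.4, -0.7]
gripper_width: -0.003
```

```bash
python3 chk.py f2
```

```text
6.525 [0.5494 0.3417 0.1033] [ 0.6  0.4 -0.7]
s -36.855015839714596 r 149.17174709129225 tip 0.08128898337048124
[-0.8  4.   0.3] [ 0.    -0.    -0.024] -> [0.55  0.346 0.103]
[0.1 4.  0. ] [ 0.     0.    -0.027] -> [0.55  0.35  0.103]
```

View pics/f2.png

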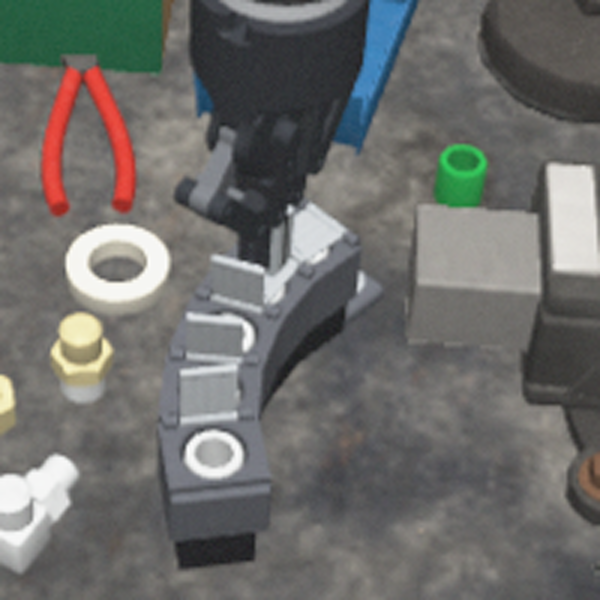

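Flap 1 at (320,235) is flat and flap 2 at (280,285) is flat. Flap 3 at (238,280) and the rest still stand. The same stroke goes on for flaps 3 and 4.

Call:
drive_tool:
  series: [-1, -0.5, 4, 0, 0, 0, -0.025, -1, 0, 4, 0, 0, 0, -0.027, -1, 0, 4, 0, 0, 0, -0.027, -1, 0.1, 4, 0, 0, 0, -0.027, -1, 0.1, 4, 0, 0, 0, -0.027, -1, 0.1, 4, 0, 0, 0, -0.027, -1, 0.1, 4, 0, 0, 0, -0.027, -1, 0.1, 4, 0, 0, 0, -0.027, -1, 0.1, 4, 0, 0, 0, -0.027, -1, 0, 0, 0, 0, 0, 0]

```text
t: 7.82
eef_pos: [0.5438, 0.3771, 0.1033]
tool_rot: [-0.0, -0.142, 0.99, 0.0]
contact_force: [1.0, 0.1, -0.9]
gripper_width: 0.001
```

```bash
python3 chk.py f3
```

```text
7.825 [0.5438 0.3771 0.1033] [ 1.   0.1 -0.9]
s -0.7632533461011625 r 149.38314250997905 tip 0.08127911296336718
[-0.6  4.   0.3] [ 0.    -0.    -0.024] -> [0.543 0.381 0.103]
[0.1 4.  0. ] [ 0.     0.    -0.027] -> [0.542 0.385 0.103]
```

Call:
drive_tool:
  series: [-1, -0.5, 4, 0, 0, 0, -0.025, -1, 0, 4, 0, 0, 0, -0.027, -1, 0, 4, 0, 0, 0, -0.027, -1, 0.1, 4, 0, 0, 0, -0.027, -1, 0.1, 4, 0, 0, 0, -0.027, -1, 0.1, 4, 0, 0, 0, -0.027, -1, 0.1, 4, 0, 0, 0, -0.027, -1, 0.1, 4, 0, 0, 0, -0.027, -1, 0.1, 4, 0, 0, 0, -0.027, -1, 0, 0, 0, 0, 0, 0]

```text
t: 9.12
eef_pos: [0.53, 0.4102, 0.1033]
tool_rot: [-0.0, -0.26, 0.966, 0.0]
contact_force: [0.0, -0.6, 0.4]
gripper_width: 0.003
```

```bash
python3 chk.py f4
```

```text
9.125 [0.53   0.4102 0.1033] [ 0.  -0.6  0.4]
s 35.28189845847801 r 149.62653231222674 tip 0.08127819278612325
[-0.3  4.   0.3] [ 0.    -0.    -0.023] -> [0.528 0.414 0.103]
[0.1 4.  0. ] [ 0.     0.    -0.027] -> [0.526 0.417 0.103]
```

View pics/f4.png

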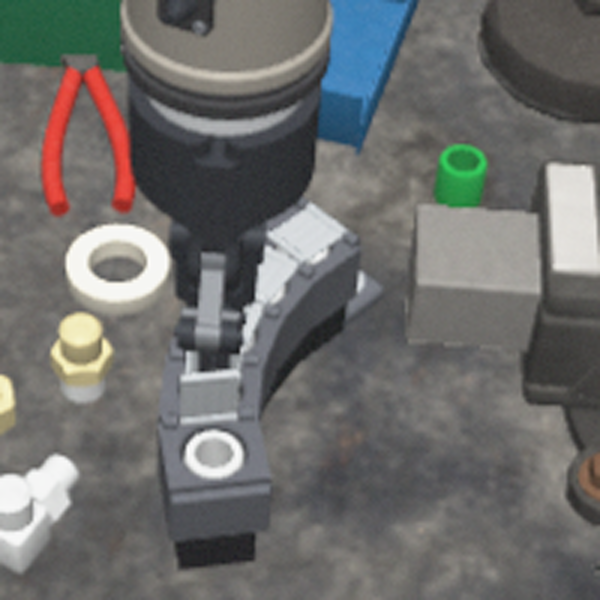

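Flaps 1–3 are flat. Flap 4 shows flat beside the fingers at about (240,345), and flap 5 at (210,398) still stands. Now the last pitch, a little further, then lift.

Call:
drive_tool:
  series: [-1, 0, 4, 0, 0, 0, -0.025, -1, 0, 4, 0, 0, 0, -0.027, -1, 0, 4, 0, 0, 0, -0.027, -1, 0.1, 4, 0, 0, 0, -0.027, -1, 0.1, 4, 0, 0, 0, -0.027, -1, 0.1, 4, 0, 0, 0, -0.027, -1, 0.1, 4, 0, 0, 0, -0.027, -1, 0.1, 4, 0, 0, 0, -0.027, -1, 0.1, 4, 0, 0, 0, -0.027, -1, 0.1, 4, 0, 0, 0, -0.027, -1, 0.1, 4, 0, 0, 0, -0.027, -1, 0, 0, 0, 0, 0, 0]

```text
t: 10.68
eef_pos: [0.5025, 0.4443, 0.1033]
tool_rot: [-0.0, -0.399, 0.917, 0.0]
contact_force: [0.7, -0.3, -0.7]
gripper_width: -0.0
```

Call:
drive_tool:
  series: [-1, 0, 0, -10, 0, 0, 0, -1, 0, 0, -20, 0, 0, 0, -1, 0, 0, -30, 0, 0, 0, -1, 0, 0, -30, 0, 0, 0, -1, 0, 0, -30, 0, 0, 0, -1, 30, 10, -10, 0, 0, 0, -1, 30, 10, 0, 0, 0, 0, -1, 30, 10, 0, 0, 0, 0, -1, 20, 10, 0, 0, 0, 0, -1, 0, 0, 0, 0, 0, 0]

```text
t: 11.92
eef_pos: [0.3978, 0.3908, 0.2351]
tool_rot: [0.001, -0.399, 0.917, 0.0]
contact_force: [0.1, -0.0, 0.5]
gripper_width: -0.001
```

```bash
python3 - <<'E'
from station import bot
import cv2,numpy as np
o=bot.get_obs();print(o["t"],np.round(o["eef_pos"],3),np.round(o["contact_force"],1))
f=lambda a:cv2.resize(a,(400,400),interpolation=cv2.INTER_CUBIC)
cv2.imwrite("pics/end.png",np.hstack([f(bot.read_camera("scene")["pixels"][170:350,220:400]),f(bot.read_camera("top")["pixels"][150:330,200:380])]))
E
```

```text
11.925 [0.398 0.391 0.235] [ 0.1 -0.   0.5]
```

View pics/end.png

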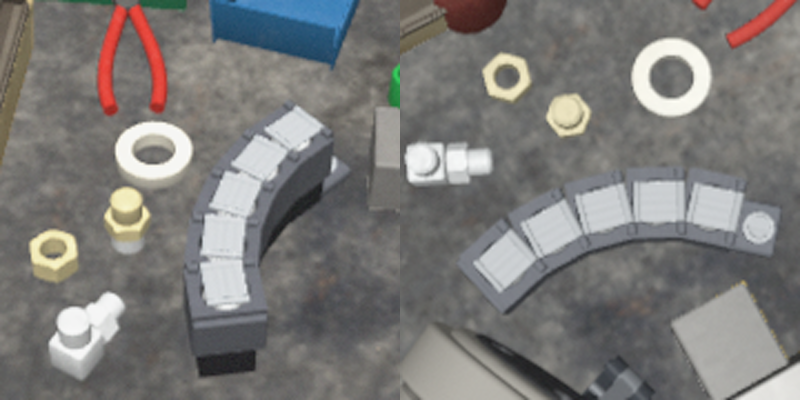

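All five flaps lie flat in both views and the bystanders are in place. The fingers are clear and the contact force is about zero, so I'm handing in.

```bash
python3 -c "
from station import bot
print(bot.hand_in(), bot.get_obs()['t'])"
```

```text
the job is handed in; nothing more can be done
the job is handed in; nothing more can be done
```

All five flaps are folded flat, and I handed the job in at about 12 s of the 45 s allowed. `hand_in` gives no verdict, so these are my own checks.

- **Method:** I fitted the rack pose from the pocket centres in the top view, with residuals under 0.3 px. I then ran the shut fingertips along the arc from the lug end at about 32 mm/s, 12 mm above the hinge line, turning with the row.
- **Order:** Pictures showed flaps 1 and 2 lying flat while the later ones still stood. I viewed no picture right after flap 3. The next one, after flap 4, showed flaps 1–3 flat, flap 4 flat but partly hidden behind the fingers, and flap 5 still standing.
- **Force:** The readings at the end of each move stayed under 2 N. I did not read the force during the moves.
- **Final check:** In both cameras all five flaps lie flat over their pockets, and the loose parts show no visible movement. The arm is clear, with the contact force at about zero. The flaps cover most of the ferrules, so I inferred they are seated from the flaps lying flat.

No check failed. The only disagreement was the lug bolt in the first pose fit, about 2.6 px (a few mm) off, so I gave it little weight in the final fit.

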